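Put the drinks bar's water filter on bypass

TASK

The cartridge of the water filter on the counter is due for a change. Put it on bypass by pushing the valve levers round with a finger, gripping and lifting nothing: first open the bypass valve fully, its lever in line with its pipe, and only then shut the two valves on either side of the cartridge, each lever square across its pipe and against its stop, so that the coffee machine is never without water. Leave everything else on the board and the counter where it is and finish with the hand clear.

Things in the scene. Friction and masses are not known exactly. Their poses are not given: they have to be found in the camera images.
- filter_board: white board 225 x 520 mm, 12 mm thick, fixed flat on the counter; it carries the whole filter station. Origin on the counter, amid the station; x points across the board away from the robot, y along it to the robot's left, z up. Its place varies some 6 x 14 cm, its heading 14 degrees either way. Its steel pipes are 19 mm thick, 45 mm above the counter to their axis
- cartridge (a point): centre of the white cartridge, 58 mm thick and 176 mm long along the board's y, top 75 mm above the counter. It sits in the main pipe row at board x = +60 mm, between the inlet valve (y = +135 mm) and the outlet valve (y = -135 mm)
- bypass_pipe (a point): axis of the bypass pipe at its one valve, 45 mm above the counter: the pipe row nearer the robot, along the board's y at x = -60 mm. Cross pipes at y = +205 and -205 mm join it to the main row. Except the valves' own stems (to 92 mm) and the gauge, all under the levers is lower than 80 mm above the counter
- gauge_face (a point): centre of the face of a fixed pressure gauge, 42 mm across, 91 mm above the counter, at the right-hand end of the bypass pipe (board x = -60, y = -205 mm)
- bypass_lever (a joint): bypass valve's lever, on a vertical axis. 0 rad = shut: square across its pipe, pointing along the board's +x. Grows anticlockwise from above to its stop at 1.571 rad = fully open, in line with the pipe, pointing along +y. Starts 0 to 0.25 rad. Steel, 95 mm from pivot to tip. A sideways push of about 5 N at the grip point turns it; it stays where it is left
- inlet_lever (a joint): lever of the inlet valve (left of the cartridge), same lever and stiffness. 0 rad = fully open, in line with the pipe, pointing along the board's +y; grows clockwise seen from above to its stop at 1.571 rad = shut, square across the pipe and pointing along the board's +x. Starts open, up to 0.25 rad off its stop
- outlet_lever (a joint): lever of the outlet valve (right of the cartridge), same lever and stiffness. 0 rad = fully open, in line with the pipe, pointing along the board's -y; grows clockwise seen from above to its stop at 1.571 rad = shut, square across the pipe and pointing along the board's -x (towards the robot). Starts open, up to 0.25 rad off its stop
- bypass_lever_pivot (a point): on the bypass lever's turning axis, at the mid height of its sleeve (103 mm above the counter)
- bypass_lever_grip (a point): centre of the bypass lever's black plastic sleeve at 75 mm from its axis, 20 mm short of the tip; moves with the lever. All three levers have the same sleeve, 63 mm long (to the tip), 16 mm wide and 12 mm high, from 97 to 109 mm above the counter
- inlet_lever_pivot (a point): on the inlet lever's turning axis, at the mid height of its sleeve (103 mm above the counter)
- inlet_lever_grip (a point): centre of the inlet lever's sleeve at 75 mm from its axis, 103 mm above the counter; moves with the lever
- outlet_lever_pivot (a point): on the outlet lever's turning axis, at the mid height of its sleeve (103 mm above the counter)
- outlet_lever_grip (a point): centre of the outlet lever's sleeve at 75 mm from its axis, 103 mm above the counter; moves with the lever
- wrench: bystander: loose steel wrench 140 mm long, lying flat on the board between the two pipe rows, right of the bypass valve; origin under its mid-length, x along it
- tape_roll: bystander: loose white roll of sealing tape, 48 mm across and 14 mm high, lying on the board between the two pipe rows on the left; origin under its centre
- milk_jug: bystander: loose steel milk jug with handle, 80 mm across and 95 mm high; origin under its centre. Jug, tamper and glass stand beside the board, two beyond it (board x about 0.155) and one to its right, in any order
- tamper: bystander: loose steel coffee tamper standing on its foot, 58 mm across and 87 mm high; origin under its centre
- tea_glass: bystander: loose drinking glass 72 mm across at the rim and 85 mm high; origin under its centre
- measure_jug: bystander: loose clear plastic measuring jug with handle, 104 mm across and 125 mm high, standing left of the board; origin under its centre
- syrup_jar: bystander: loose amber glass jar with steel lid, 62 mm across and 95 mm high, standing left of the board, further back; origin under its centre

How it is judged:
By the outcome, as a careful person would: the job done as asked, in the order asked, and still so for the second after the job is handed in, with the robot touching nothing.
It also fails if it takes over 64 s, if anything falls off the work surface, if the arm or the gripper's body presses on something with over 40 N, if the wrist force passes 120 N, or if a joint passes its speed limit or range.

ROBOT

A 7-joint arm with a two-finger parallel gripper is mounted at the origin on the work surface. World frame = base frame: x ahead of the robot, y to its left, z up, the work surface at z = 0. Lengths are in m, angles in rad, forces in N, time in s.
With the tool pointing down it reaches from about 0.4 to 0.925 m from the base axis. Payload 4.1 kg.
Tool frame: the origin (TCP) lies at the very end of the fingers, on their centre line; the grasp point (between the pads) lies 19 mm behind it (hold_point_z is the distance from the TCP to the grasp point, in m); z points along the fingers, y is the line along which they close (so a half turn about z gives the same grasp; the last joint's range is limited). The gripper opens to 85 mm and grips with 20 to 120 N. Pads are 22 mm wide; open, the fingers measure 114 mm over their backs; the gripper's body (76 mm by 85 mm) begins 54 mm behind the grasp point. The pads swing forward as they close: fully open they stand 13 mm farther back than shut.
Start: joints at [-1.445, 0.398, 0.045, 1.537, -0.019, 1.207, -0.051], TCP at [0.145, 0.634, 0.231] pointing down, gripper open.
Joint ranges: [-2.82, 2.82], [-0.49, 2.23], [-1.37, 1.46], [0, 2.46], [-1.36, 4.5], [0.23, 2], [-2.94, 2.94]. Speed limits (rad/s): [2.57, 2.57, 3.14, 3.14, 3.14, 3.14, 3.14].

INTERFACE

Orientations are given as [roll, pitch, yaw] about the fixed x, y, z axes, in that order (R = Rz(yaw) Ry(pitch) Rx(roll)).
In Python, from plant import get_state, snapshot, get_calibration, hand_in, hold_point_z gives the robot as it stands. The module is installed in compiled form; this text tells all that it offers.
- The arm moves only by the tool play_rows, never from a script. Its argument "increments" is one flat list of numbers, 7 for each row, row after row: the opening, from 0 (shut) to 1 (fully open), then the shift along the tool's x, y, z in cm, then the turn, a rotation vector about the tool's x, y, z in degrees. In form: [jaw, dx, dy, dz, wx, wy, wz, jaw, dx, dy, dz, wx, wy, wz, ...]. A call has 1 to 12 rows; each row is the pose to reach, as a shift and turn from the pose commanded when the call began, along the tool's axes at that moment; what a row does not reach only later rows make up. A row lasts 1/12 s, in which the tool goes at most 41.7 mm and 7.16 degrees, less where a joint would pass 70% of its speed; a pose out of reach is approached as far as the arm can. A call with a gripper value outside its range is refused whole. The fingers move at their own pace and stop on an object; the grip force is fixed at half the most. Time passes only in rows, so rows that repeat a pose let the fingers close. It gives the time, the measured TCP pose, the force, the opening and the grip force at its end, in the units of the state.
- get_state(): the state, without advancing time (a new reading comes with each control period).
- snapshot(name): name is "scene" or "top"; returns the picture (384x512x3 uint8, red, green, blue); there is no depth.
- get_calibration(name): a dict with "intrinsics" (3x3 intrinsics, pixels), "eye" and "attitude" of the camera in the world. Camera axes: x right, y down, z forward; pixel columns grow to the right and rows downward; lengths in m; the calibration is good to about 2 mm. A picture is of the moment at which its call begins. get_calibration takes no time and is no camera call.
- hand_in(): hands the job in; it is judged then, once.
The state is a dict: "clock": time; "qpos": joint angles; "qd": joint speeds; "effort": joint torques, N m; "tcp_pos": TCP position; "tcp_rot": TCP orientation; "wrist_force": force on the tool from outside, world axes, zero at the start; "moment": the same for the moment, N m; "gripper_width": finger opening in m; "grip_force": force on a finger pad.
Only numpy, scipy, OpenCV 4.12 (cv2) and the standard library are available. Lean on these libraries where they do the work, as an engineer would, in place of code of your own. Each camera call takes 0.05 s, during which the arm holds its last target. There are 200 camera calls.

## Working session

There is one attempt and no reset: what is moved stays moved. The work goes in short steps, Python scripts to look and compute and a tool call to move; the robot and the scene stay as the last step left them, time stands still between calls to the robot, and variables do not carry over. Pictures are saved under pics/ and viewed, at most 10 in all, crops included, and the job is handed in when it is done.

Besides the shell and the picture viewer there is one more tool, called after "Request:" as name(argument=value, ...) on one line, values as JSON. play_rows: Moves the arm, as the interface text tells. Its arguments: {"type":"object","properties":{"increments":{"type":"array","items":{"type":"number"}}},"required":["increments"]}

```bash
mkdir -p pics; python3 - <<'E'
from plant import *
import cv2,json
for n in("scene","top"):
    cv2.imwrite(f"pics/{n}0.png",cv2.resize(snapshot(n)[:,:,::-1],None,fx=1.5,fy=1.5,interpolation=cv2.INTER_CUBIC)); print(n,get_calibration(n))
s=get_state();print(s['tcp_pos'],s['tcp_rot'],s['clock'],hold_point_z)
E
```

```text
scene {'intrinsics': array([[453.48607443,   0.        , 251.84573816],
       [  0.        , 453.48607443, 192.49932365],
       [  0.        ,   0.        ,   1.        ]]), 'eye': array([1.57434358, 0.24159357, 0.84216555]), 'attitude': array([-2.19614552, -0.01435068,  1.83511129])}
top {'intrinsics': array([[377.27540875,   0.        , 258.04656081],
       [  0.        , 377.27540875, 184.63652721],
       [  0.        ,   0.        ,   1.        ]]), 'eye': array([ 0.42544827, -0.01545017,  0.97544313]), 'attitude': array([-2.99400154, -0.00603216, -1.55011276])}
[0.14474843 0.63309453 0.23036339] [-3.13983388e+00  1.31057050e-04  2.91687254e+00] 0.1 0.0187
```

View pics/scene0.png

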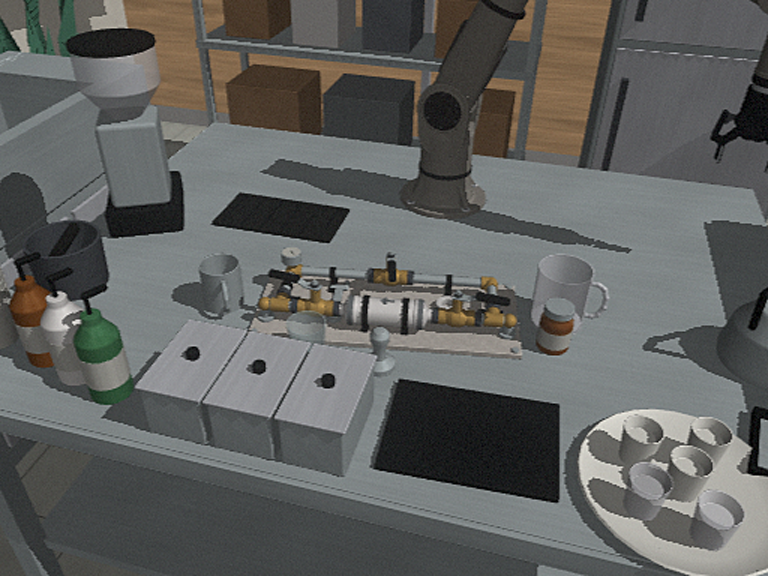

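View pics/top0.png

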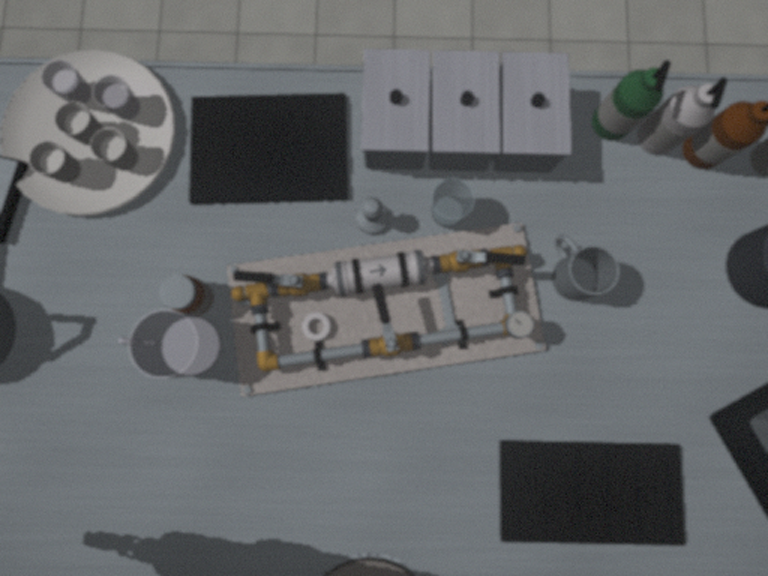

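The top view shows the board with corners near (232,268), (525,227), (547,348), (247,393) at 1.5x. The bypass sleeve runs (378,286)-(386,321), the inlet sleeve (235,275)-(272,280) and the outlet sleeve (488,258)-(523,258). The jar and measuring jug stand on the left, the milk jug on the right, and the tamper and glass beyond the board.

```bash
cat > h.py <<'E'
import numpy as np,cv2
from plant import *
from scipy.spatial.transform import Rotation as R
def cast(n,uv,z):
    c=get_calibration(n);K=c['intrinsics']
    d=R.from_euler('xyz',c['attitude']).as_matrix()@np.linalg.solve(K,[uv[0],uv[1],1.])
    return c['eye']+d*(z-c['eye'][2])/d[2]
def sleeves(im,boxes):   # dark blobs in boxes (x0,y0,x1,y1), original px -> end points at z=.106
    out={}
    for k,(x0,y0,x1,y1) in boxes.items():
        m=(im[y0:y1,x0:x1].max(2)<48).astype(np.uint8)
        n,l,st,c=cv2.connectedComponentsWithStats(m)
        i=1+np.argmax(st[1:,4]); p=np.argwhere(l==i)[:,::-1].astype(np.float32)
        r=cv2.minAreaRect(p); out[k]=(np.array(r[0])+[x0,y0],r[1],r[2],st[i,4])
    return out
E
python3 - <<'E'
from h import *
im=snapshot("top")
for p in[(232,268),(525,227),(547,348),(247,393)]:
    print('corner',cast("top",np.array(p)/1.5,.012)[:2].round(3))
B=dict(byp=(245,185,265,222),inl=(152,176,186,192),out=(320,163,352,180))
for k,v in sleeves(im,B).items(): print(k,v,cast("top",v[0],.107)[:2].round(3))
for k,p in dict(byp=(390,343),inl=(291,281),out=(463,257)).items(): print('pivot',k,cast("top",np.array(p)/1.5,.09)[:2].round(3))
for k,p in dict(cart=(379,271),).items(): print(k,cast("top",np.array(p)/1.5,.07)[:2].round(3))
print('gauge',cast("top",np.array((519,325))/1.5,.091)[:2])
cv2.imwrite("pics/crop.png",cv2.resize(im[140:270,145:375,::-1],None,fx=3.4,fy=3.4,interpolation=cv2.INTER_CUBIC))
E
```

```text
corner [0.579 0.249]
corner [ 0.662 -0.257]
corner [ 0.453 -0.291]
corner [0.368 0.211]
byp (array([253.35000038, 199.04999924]), (17.39252471923828, 4.427187919616699), 71.56504821777344, np.int32(48)) [ 0.521 -0.008]
inl (array([169.21621704, 184.20270252]), (24.824247360229492, 5.589565277099609), 9.462322235107422, np.int32(104)) [0.551 0.188]
out (array([336.87309647, 172.27664948]), (24.152748107910156, 5.129787445068359), 4.085616588592529, np.int32(113)) [ 0.588 -0.202]
pivot byp [ 0.453 -0.025]
pivot inl [0.547 0.133]
pivot out [ 0.592 -0.138]
cart [ 0.57  -0.005]
gauge [ 0.48559079 -0.22573974]
```

View pics/crop.png

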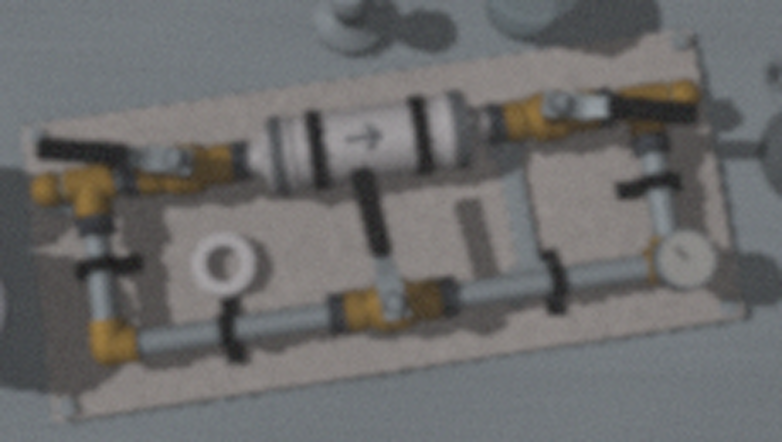

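The crop confirms the layout. The valve pivots, cartridge and gauge all fit a board frame at O≈(0.510,-0.0135), heading 9.4°. The levers are about 0.05 (bypass), 0.23 (inlet) and 0.21 rad (outlet) from their zero stops. Next I move above the bypass start with the fingers shut and aligned to the board.

Request:
play_rows(increments=[0, -52.8, -57.9, 0, 0, 0, -22.3, 0, -52.8, -57.9, 0, 0, 0, -22.3, 0, -52.8, -57.9, 0, 0, 0, -22.3, 0, -52.8, -57.9, 0, 0, 0, -22.3, 0, -52.8, -57.9, 0, 0, 0, -22.3, 0, -52.8, -57.9, 0, 0, 0, -22.3, 0, -52.8, -57.9, 0, 0, 0, -22.3, 0, -52.8, -57.9, 0, 0, 0, -22.3, 0, -52.8, -57.9, 0, 0, 0, -22.3, 0, -52.8, -57.9, 0, 0, 0, -22.3, 0, -52.8, -57.9, 0, 0, 0, -22.3, 0, -52.8, -57.9, 0, 0, 0, -22.3])

```text
clock: 1.15
tcp_pos: [0.3914, 0.1964, 0.2313]
tcp_rot: [3.141, 0.0, -2.977]
wrist_force: [0.2, 0.4, 0.2]
gripper_width: 0.0
grip_force: 0.0
```

```bash
cat >> h.py <<'E'
O=np.array([.510,-.0135]);T=np.radians(9.4)
C=np.array([[np.cos(T),-np.sin(T)],[np.sin(T),np.cos(T)]])
def where():
    s=get_state();p=s['tcp_pos'];print('t',round(s['clock'],2),'board mm',(C.T@(p[:2]-O)*1e3).round(1),'z',p[2].round(4),'rot deg',np.degrees(s['tcp_rot']).round(1),'F board',(C.T@s['wrist_force'][:2]).round(1),s['wrist_force'][2].round(1));return s
def goto(bx,by,z,yaw=189.4):  # tool increments, cm
    s=get_state();Rm=R.from_euler('xyz',s['tcp_rot'])
    w=np.r_[O+C@np.array([bx,by])/1e3,z]
    print('cm',(Rm.inv().apply(w-s['tcp_pos'])*100).round(2),'deg',np.degrees((Rm.inv()*R.from_euler('xyz',[np.pi,0,np.radians(yaw)])).as_rotvec()).round(1))
E
python3 -c "
from h import *
where();goto(15,-38,.231)"
```

```text
t 1.15 board mm [-82.8 226.4] z 0.2313 rot deg [ 180.     0.  -170.6] F board [0.3 0.4] 0.2
cm [-9.760e+00 -2.645e+01  2.000e-02] deg [0. 0. 0.]
```

Request:
play_rows(increments=[0, -9.8, -26.4, 0, 0, 0, 0, 0, -9.8, -26.4, 0, 0, 0, 0, 0, -9.8, -26.4, 0, 0, 0, 0, 0, -9.8, -26.4, 0, 0, 0, 0, 0, -9.8, -26.4, 0, 0, 0, 0, 0, -9.8, -26.4, 0, 0, 0, 0, 0, -9.8, -26.4, 0, 0, 0, 0, 0, -9.8, -26.4, 0, 0, 0, 0, 0, -9.8, -26.4, 6, 0, 0, 0, 0, -9.8, -26.4, 6, 0, 0, 0, 0, -9.8, -26.4, 6, 0, 0, 0])

```text
clock: 2.07
tcp_pos: [0.5271, -0.0452, 0.167]
tcp_rot: [3.14, -0.009, -2.977]
wrist_force: [-0.0, 0.8, 0.3]
gripper_width: 0.0002
grip_force: 0.0
```

```bash
python3 -c "
from h import *
where();goto(15,-40,.088)
cv2.imwrite('pics/a.png',cv2.resize(snapshot('top')[120:280,145:375,::-1],None,fx=3.4,fy=3.4))
cv2.imwrite('pics/b.png',cv2.resize(snapshot('scene')[120:260,120:360,::-1],None,fx=3.3,fy=3.3))"
```

```text
t 2.07 board mm [ 11.7 -34.1] z 0.167 rot deg [ 179.9   -0.5 -170.6] F board [0.1 0.8] 0.3
cm [-0.41 -0.6   7.9 ] deg [ 0.1 -0.5  0. ]
```

View pics/b.png

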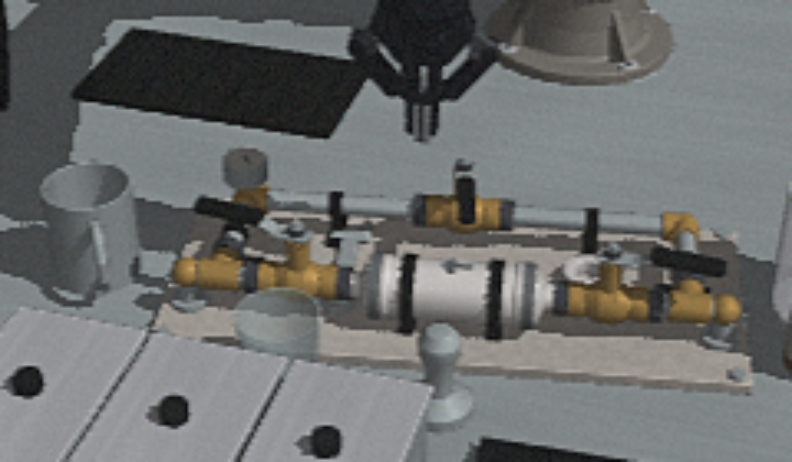

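The picture shows the shut fingers hovering behind the bypass lever at about (423,120), roughly 30 mm across. Everything is undisturbed. Descending.

Request:
play_rows(increments=[0, -0.2, 0, 2, 0, 0, 0, 0, -0.2, 0, 4, 0, 0, 0, 0, -0.2, 0, 6, 0, 0, 0, 0, -0.2, 0, 7.5, 0, 0, 0, 0, -0.2, 0, 8.3, 0, 0, 0, 0, -0.2, 0, 8.3, 0, 0, 0])

```text
clock: 2.67
tcp_pos: [0.5328, -0.0451, 0.0882]
tcp_rot: [3.141, -0.0, -2.976]
wrist_force: [0.0, 0.1, -0.8]
gripper_width: -0.0004
grip_force: 0.0
```

```bash
python3 -c "
from h import *
where();goto(15,-40,.088)"
```

```text
t 2.67 board mm [ 17.4 -34.9] z 0.0882 rot deg [ 180.    -0.  -170.5] F board [0.1 0.1] -0.8
cm [ 0.24 -0.51  0.02] deg [ 0.  -0.   0.1]
```

Request:
play_rows(increments=[0, 0.4, 1.1, 0, 0, 0, 0, 0, 0.6, 2.1, 0, 0, 0, 0, 0, 0.5, 3.1, 0, 0, 0, 0, 0, 0.5, 4.1, 0, 0, 0, 0, 0, 0.6, 5.1, 0, 0, 0, 0, 0, 0.9, 6.1, 0, 0, 0, 0, 0, 1.3, 7.1, 0, 0, 0, 0, 0, 1.9, 8.0, 0, 0, 0, 0, 0, 2.5, 8.8, 0, 0, 0, 0, 0, 3.3, 9.5, 0, 0, 0, 0, 0, 4.1, 10, 0, 0, 0, 0, 0, 4.8, 10.3, 0, 0, 0, 0])

```text
clock: 3.67
tcp_pos: [0.4713, 0.0485, 0.0901]
tcp_rot: [-3.14, 0.008, -2.976]
wrist_force: [5.0, -3.8, -1.8]
gripper_width: -0.0001
grip_force: 2.5
```

```bash
python3 -c "
from h import *
where();goto(-41,70,.088)"
```

```text
t 3.67 board mm [-28.1  67.5] z 0.0901 rot deg [-179.9    0.4 -170.5] F board [ 4.4 -4.5] -1.8
cm [1.29 0.25 0.2 ] deg [-0.1  0.4  0.1]
```

Request:
play_rows(increments=[0, 0.5, 0.1, 0, 0, 0, 0, 0, 0.9, 0.2, 0, 0, 0, 0, 0, 1.1, 0.2, 0, 0, 0, 0, 0, 1.1, 0.2, 0, 0, 0, 0])

```text
clock: 4.0
tcp_pos: [0.4599, 0.0492, 0.0901]
tcp_rot: [3.141, 0.007, -2.976]
wrist_force: [3.5, -1.4, 0.4]
gripper_width: 0.0002
grip_force: 1.8
```

```bash
python3 -c "
from h import *
where()"
```

```text
t 4.0 board mm [-39.2  70.1] z 0.0901 rot deg [ 180.     0.4 -170.5] F board [ 3.2 -2. ] 0.4
```

Still at friction level, so it is not on the stop yet. Continuing in small steps until the force rises.

Request:
play_rows(increments=[0, 0.2, 0, 0, 0, 0, 0, 0, 0.4, 0, 0, 0, 0, 0, 0, 0.4, 0, 0, 0, 0, 0])

```text
clock: 4.25
tcp_pos: [0.4597, 0.0492, 0.0904]
tcp_rot: [-3.141, 0.015, -2.976]
wrist_force: [12.4, -0.8, -7.1]
gripper_width: 0.0
grip_force: 5.7
```

```bash
python3 -c "
from h import *
where()"
```

```text
t 4.25 board mm [-39.3  70. ] z 0.0904 rot deg [-180.     0.8 -170.5] F board [12.1 -2.8] -7.1
```

The force rose to 12 N with no motion, so the bypass lever is on its stop. Backing off, then lifting.

Request:
play_rows(increments=[0, -1, 0, 0, 0, 0, 0, 0, -2.5, 0, 0, 0, 0, 0, 0, -2.5, 0, -1, 0, 0, 0, 0, -2.5, 0, -4, 0, 0, 0, 0, -2.5, -4, -7, 0, 0, 0, 0, -2.5, -8, -7, 0, 0, 0, 0, -2.5, -12, -7, 0, 0, 0, 0, -2.5, -16, -7, 0, 0, 0, 0, -2.5, -20, -7, 0, 0, 0, 0, -2.5, -24, -7, 0, 0, 0, 0, -2.5, -24, -7, 0, 0, 0])

```text
clock: 5.17
tcp_pos: [0.5162, -0.1944, 0.1599]
tcp_rot: [-3.136, 0.0, -2.989]
wrist_force: [-1.1, -1.0, 0.5]
gripper_width: 0.0002
grip_force: 0.0
```

```bash
python3 -c "
from h import *
where()
cv2.imwrite('pics/c.png',cv2.resize(snapshot('top')[120:280,145:375,::-1],None,fx=3.4,fy=3.4))
goto(103,-205,.16)"
```

```text
t 5.17 board mm [ -23.5 -179.5] z 0.1599 rot deg [-179.7    0.  -171.2] F board [-1.3 -0.8] 0.5
cm [-12.6   -2.91  -0.09] deg [-0.1 -0.  -0.5]
```

View pics/c.png

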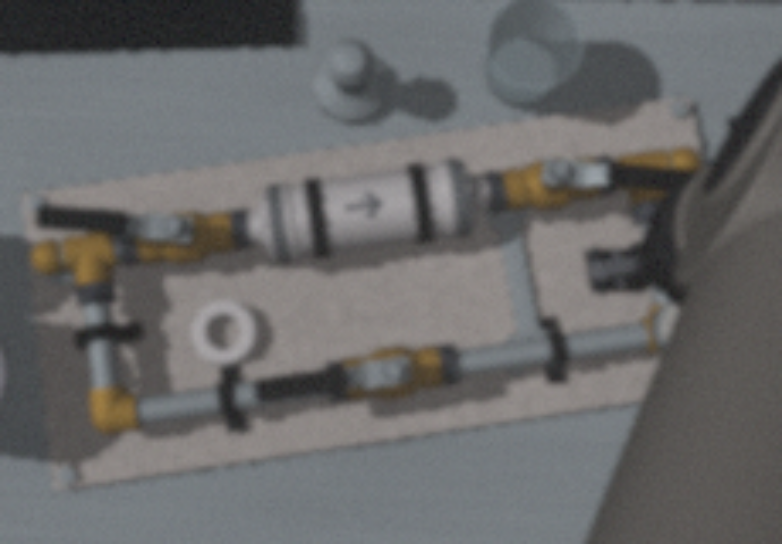

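The bypass lever now lies in line with its pipe, at (260-340, 385). Everything else is unmoved. Next, the far side of the outlet lever.

Request:
play_rows(increments=[0, -3.4, -1, 0, 0, 0, 0, 0, -6.8, -2, 0, 0, 0, 0, 0, -10.2, -2.6, 0, 0, 0, 0, 0, -10.2, -2.6, 0, 0, 0, 0, 0, -10.2, -2.6, 0, 0, 0, 0])

```text
clock: 5.63
tcp_pos: [0.6233, -0.1907, 0.1576]
tcp_rot: [3.14, -0.002, -2.973]
wrist_force: [-0.6, -1.1, 0.2]
gripper_width: 0.0001
grip_force: 0.0
```

```bash
python3 -c "
from h import *
where();goto(82,-203,.088)"
```

```text
t 5.63 board mm [  82.9 -193.4] z 0.1576 rot deg [ 1.799e+02 -1.000e-01 -1.703e+02] F board [-0.8 -1. ] 0.2
cm [ 0.08 -0.98  6.96] deg [ 0.1 -0.1  0.3]
```

Request:
play_rows(increments=[0, 0, -0.9, 1, 0, 0, 0, 0, 0, -0.9, 3, 0, 0, 0, 0, 0, -0.9, 5, 0, 0, 0, 0, 0, -0.9, 6.5, 0, 0, 0, 0, 0, -0.9, 7, 0, 0, 0, 0, 0, -0.9, 7, 0, 0, 0])

```text
clock: 6.13
tcp_pos: [0.6214, -0.2024, 0.0867]
tcp_rot: [3.139, -0.004, -2.978]
wrist_force: [0.6, 0.1, -0.0]
gripper_width: 0.0001
grip_force: 0.0
```

```bash
python3 -c "
from h import *
where()"
```

```text
t 6.13 board mm [  79.  -204.5] z 0.0867 rot deg [ 179.9   -0.2 -170.6] F board [0.6 0. ] -0.0
```

Request:
play_rows(increments=[0, 1.0, -0.15, 0, 0, 0, 0, 0, 1.9, -0.35, 0, 0, 0, 0, 0, 2.7, -0.35, 0, 0, 0, 0, 0, 3.5, -0.25, 0, 0, 0, 0, 0, 4.4, 0.05, 0, 0, 0, 0, 0, 5.3, 0.45, 0, 0, 0, 0, 0, 6.1, 0.95, 0, 0, 0, 0, 0, 6.9, 1.55, 0, 0, 0, 0, 0, 7.5, 2.25, 0, 0, 0, 0, 0, 8.1, 3.05, 0, 0, 0, 0, 0, 8.5, 3.85, 0, 0, 0, 0, 0, 8.5, 3.85, 0, 0, 0, 0])

```text
clock: 7.13
tcp_pos: [0.5353, -0.1802, 0.0909]
tcp_rot: [-3.138, 0.007, -2.977]
wrist_force: [1.6, -1.7, 2.0]
gripper_width: 0.0001
grip_force: 1.3
```

```bash
python3 -c "
from h import *
where()"
```

```text
t 7.13 board mm [  -2.3 -168.6] z 0.0909 rot deg [-179.8    0.4 -170.6] F board [ 1.3 -2. ] 2.0
```

Request:
play_rows(increments=[0, 0.2, 0.5, 0.1, 0, 0, 0, 0, 0.4, 0.9, 0.2, 0, 0, 0, 0, 0.4, 1.2, 0.2, 0, 0, 0, 0, 0.4, 1.2, 0.2, 0, 0, 0])

```text
clock: 7.47
tcp_pos: [0.5288, -0.1713, 0.0882]
tcp_rot: [-3.136, 0.004, -2.979]
wrist_force: [2.9, -5.8, 3.0]
gripper_width: 0.0002
grip_force: 3.0
```

```bash
python3 -c "
from h import *
where()"
```

```text
t 7.47 board mm [  -7.2 -158.7] z 0.0882 rot deg [-179.7    0.2 -170.7] F board [ 2.  -6.2] 3.0
```

Request:
play_rows(increments=[0, 0, 0.2, 0, 0, 0, 0, 0, 0, 0.4, 0, 0, 0, 0, 0, 0, 0.4, 0, 0, 0, 0])

```text
clock: 7.72
tcp_pos: [0.5288, -0.1712, 0.0884]
tcp_rot: [-3.13, 0.006, -2.981]
wrist_force: [4.1, -12.1, -1.0]
gripper_width: -0.0
grip_force: 6.3
```

```bash
python3 -c "
from h import *
where()"
```

```text
t 7.72 board mm [  -7.2 -158.6] z 0.0884 rot deg [-179.3    0.3 -170.8] F board [  2.  -12.6] -1.0
```

On the stop (12.6 N, no motion). Backing off and up, while checking the measuring jug's clearance near the inlet.

Request:
play_rows(increments=[0, 0, -1.2, 0, 0, 0, 0, 0, 0, -2.5, 0, 0, 0, 0, 0, 0, -2.5, -2, 0, 0, 0, 0, 0, -2.5, -5, 0, 0, 0, 0, 0, -2.5, -8, 0, 0, 0, 0, -3, 2, -8.5, 0, 0, 0, 0, -3, 6, -8.5, 0, 0, 0, 0, -3, 10, -8.5, 0, 0, 0, 0, -3, 14, -8.5, 0, 0, 0, 0, -3, 18, -8.5, 0, 0, 0, 0, -3, 18, -8.5, 0, 0, 0])

```text
clock: 8.63
tcp_pos: [0.5245, 0.0282, 0.1704]
tcp_rot: [3.135, -0.004, -2.965]
wrist_force: [0.0, 1.5, -0.3]
gripper_width: -0.0002
grip_force: 0.0
```

```bash
python3 -c "
from h import *
where()
im=snapshot('scene')
cv2.imwrite('pics/d.png',cv2.resize(im[120:260,200:440,::-1],None,fx=3.3,fy=3.3))
im=snapshot('top')
cv2.imwrite('pics/e.png',cv2.resize(im[120:280,70:300,::-1],None,fx=3.4,fy=3.4))
"
```

```text
t 8.63 board mm [21.1 38.8] z 0.1704 rot deg [ 179.6   -0.2 -169.9] F board [0.3 1.5] -0.3
```

View pics/e.png

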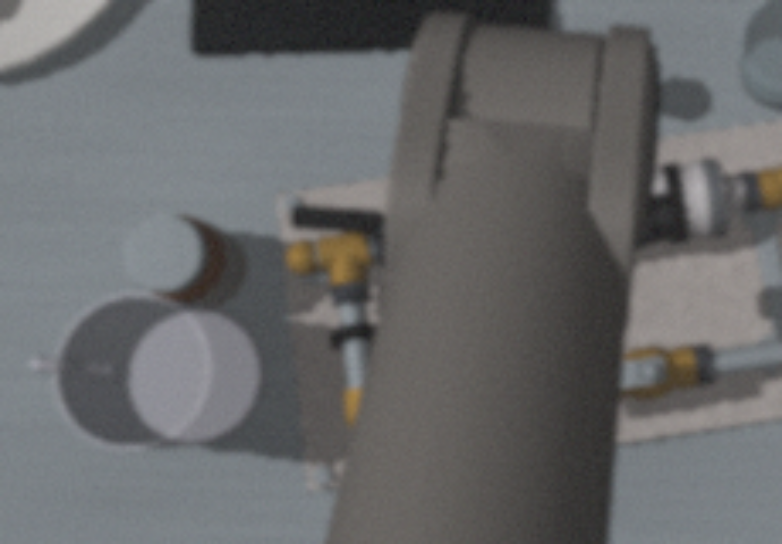

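View pics/d.png

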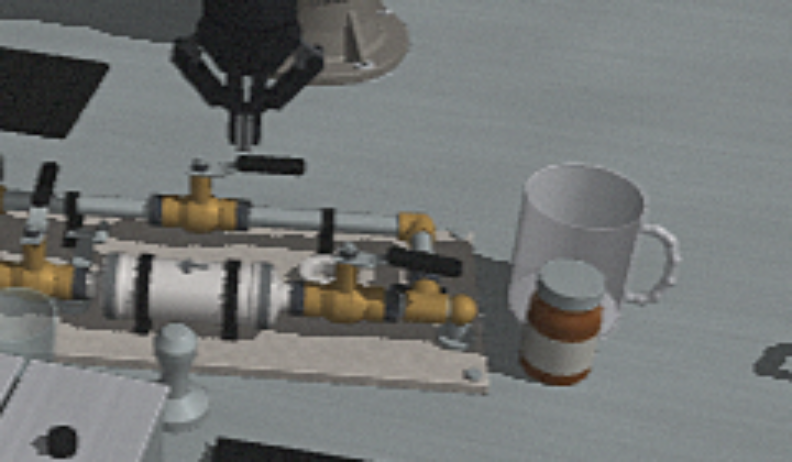

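The top view shows the measuring jug's base at crop (195,375) and rim at (136,370), the jar lid at (163,252), and the inlet lever tip at (293,215). The scene view shows the bypass and outlet levers turned.

```bash
python3 -c "
from h import *
for n,p,z in(('base',(195,375),0),('rim',(136,370),.125),('lid',(163,252),.095),('tip',(293,215),.107)):
    print(n,C.T@(cast('top',(70+p[0]/3.4,120+p[1]/3.4),z)[:2]-O)*1e3)
where();goto(38,195,.16,99.4);goto(38,195,.16)"
```

```text
base [-10.55138401 333.74793333]
rim [-11.15230348 330.50344536]
lid [ 69.47333805 316.40384504]
tip [ 80.19501386 222.20113564]
t 8.73 board mm [21.1 31.8] z 0.1709 rot deg [ 179.9   -0.2 -170.3] F board [-0.4 -0.8] 0.9
cm [-1.79 16.31  1.11] deg [-0.  -0.2 90.3]
cm [-1.79 16.31  1.11] deg [ 0.1 -0.2  0.3]
```

Request:
play_rows(increments=[0, -0.4, 4, 0, 0, 0, 0, 0, -0.8, 8, 0, 0, 0, 0, 0, -1.2, 12, 0, 0, 0, 0, 0, -1.6, 15, 0, 0, 0, 0, 0, -1.6, 16.4, 0, 0, 0, 0, 0, -1.6, 16.4, 0, 0, 0, 0, 0, -1.6, 16.4, 0, 0, 0, 0])

```text
clock: 9.32
tcp_pos: [0.5162, 0.1812, 0.1711]
tcp_rot: [-3.14, -0.001, -2.978]
wrist_force: [-0.2, -0.8, 0.2]
gripper_width: 0.0003
grip_force: 0.0
```

```bash
python3 -c "
from h import *
where();goto(38,200,.088)"
```

```text
t 9.32 board mm [ 37.9 191. ] z 0.1711 rot deg [-1.799e+02 -1.000e-01 -1.706e+02] F board [-0.3 -0.7] 0.2
cm [-0.02  0.91  8.3 ] deg [-0.1 -0.1 -0. ]
```

Request:
play_rows(increments=[0, 0.2, 0.5, 2, 0, 0, 0, 0, 0.2, 0.9, 4, 0, 0, 0, 0, 0.2, 0.9, 6, 0, 0, 0, 0, 0.2, 0.9, 7.5, 0, 0, 0, 0, 0.2, 0.9, 8.3, 0, 0, 0, 0, 0.2, 0.9, 8.3, 0, 0, 0, 0, 0.2, 0.9, 8.3, 0, 0, 0])

```text
clock: 9.9
tcp_pos: [0.5133, 0.1897, 0.0886]
tcp_rot: [-3.141, -0.0, -2.98]
wrist_force: [-0.9, -0.7, 0.6]
gripper_width: 0.0001
grip_force: 0.0
```

```bash
python3 -c "
from h import *
where()"
```

```text
t 9.9 board mm [ 36.5 199.9] z 0.0886 rot deg [-180.    -0.  -170.8] F board [-1.  -0.6] 0.6
```

Request:
play_rows(increments=[0, -1.05, 0.2, 0, 0, 0, 0, 0, -2.05, 0.3, 0, 0, 0, 0, 0, -2.95, 0.35, 0, 0, 0, 0, 0, -3.75, 0.3, 0, 0, 0, 0, 0, -4.65, 0, 0, 0, 0, 0, 0, -5.45, -0.3, 0, 0, 0, 0, 0, -6.25, -0.8, 0, 0, 0, 0, 0, -6.95, -1.3, 0, 0, 0, 0, 0, -7.55, -2, 0, 0, 0, 0, 0, -8.15, -2.7, 0, 0, 0, 0, 0, -8.45, -3.4, 0, 0, 0, 0, 0, -8.45, -3.4, 0, 0, 0, 0])

```text
clock: 10.9
tcp_pos: [0.6006, 0.1722, 0.0879]
tcp_rot: [3.14, -0.004, -2.978]
wrist_force: [-3.0, 1.9, -1.3]
gripper_width: 0.0002
grip_force: 1.2
```

```bash
python3 -c "
from h import *
where()"
```

```text
t 10.9 board mm [119.7 168.4] z 0.0879 rot deg [ 179.9   -0.2 -170.6] F board [-2.7  2.3] -1.3
```

Request:
play_rows(increments=[0, -0.2, -0.5, 0, 0, 0, 0, 0, -0.4, -0.9, 0, 0, 0, 0, 0, -0.4, -1.2, 0, 0, 0, 0, 0, -0.4, -1.3, 0, 0, 0, 0, 0, -0.4, -1.3, 0, 0, 0, 0])

```text
clock: 11.32
tcp_pos: [0.607, 0.162, 0.0882]
tcp_rot: [3.139, -0.001, -2.976]
wrist_force: [-2.5, 3.7, -2.1]
gripper_width: 0.0
grip_force: 2.1
```

```bash
python3 -c "
from h import *
where()"
```

```text
t 11.32 board mm [124.4 157.3] z 0.0882 rot deg [ 1.798e+02 -1.000e-01 -1.705e+02] F board [-1.9  4. ] -2.1
```

Request:
play_rows(increments=[0, 0, -0.2, 0, 0, 0, 0, 0, 0, -0.4, 0, 0, 0, 0, 0, 0, -0.5, 0, 0, 0, 0, 0, 0, -0.5, 0, 0, 0, 0])

```text
clock: 11.65
tcp_pos: [0.6076, 0.1601, 0.0882]
tcp_rot: [3.136, -0.001, -2.974]
wrist_force: [-3.9, 7.9, -2.1]
gripper_width: -0.0001
grip_force: 4.1
```

```bash
python3 -c "
from h import *
where()"
```

```text
t 11.65 board mm [124.6 155.3] z 0.0882 rot deg [ 179.7   -0.  -170.4] F board [-2.5  8.4] -2.1
```

Request:
play_rows(increments=[0, 0, -0.2, 0, 0, 0, 0, 0, 0, -0.4, 0, 0, 0, 0, 0, 0, -0.4, 0, 0, 0, 0])

```text
clock: 11.9
tcp_pos: [0.6076, 0.1599, 0.0882]
tcp_rot: [3.131, -0.001, -2.972]
wrist_force: [-5.6, 12.7, -1.7]
gripper_width: 0.0002
grip_force: 6.8
```

```bash
python3 -c "
from h import *
where()"
```

```text
t 11.9 board mm [124.6 155.1] z 0.0882 rot deg [ 1.794e+02 -1.000e-01 -1.703e+02] F board [-3.4 13.4] -1.7
```

On the stop. Back off, lift, and move clear to the left at height.

Request:
play_rows(increments=[0, 0, 1.2, 0, 0, 0, 0, 0, 0, 2.5, 0, 0, 0, 0, 0, 0, 2.5, -3, 0, 0, 0, 0, 0, 2.5, -6, 0, 0, 0, 0, 0, 2.5, -10, 0, 0, 0, 0, 0, 2.5, -14, 0, 0, 0, 0, 0, 2.5, -16, 0, 0, 0, 0, 4, 7, -16, 0, 0, 0, 0, 7, 11, -16, 0, 0, 0, 0, 10, 15, -16, 0, 0, 0, 0, 13, 19, -16, 0, 0, 0, 0, 16, 23, -16, 0, 0, 0])

```text
clock: 12.9
tcp_pos: [0.4511, 0.3168, 0.2494]
tcp_rot: [3.141, 0.004, -2.979]
wrist_force: [0.1, 0.5, 0.7]
gripper_width: -0.0001
grip_force: 0.0
```

Request:
play_rows(increments=[0, 4, 4, 0, 0, 0, 0, 0, 8, 8, 0, 0, 0, 0, 0, 12, 12, 0, 0, 0, 0, 0, 15, 15, 0, 0, 0, 0, 0, 15, 15, 0, 0, 0, 0, 0, 15, 15, 0, 0, 0, 0, 0, 15, 15, 0, 0, 0, 0, 0, 15, 15, 0, 0, 0, 0])

```text
clock: 13.57
tcp_pos: [0.28, 0.4394, 0.2489]
tcp_rot: [3.141, 0.002, -2.978]
wrist_force: [0.5, 0.2, 0.5]
gripper_width: -0.0003
grip_force: 0.0
```

```bash
python3 -c "
from h import *
where()
im=snapshot('top')
cv2.imwrite('pics/f.png',cv2.resize(im[120:280,100:420,::-1],None,fx=2.5,fy=2.5,interpolation=cv2.INTER_CUBIC))
"
```

```text
t 13.57 board mm [-153.   484.4] z 0.2489 rot deg [ 1.800e+02  1.000e-01 -1.706e+02] F board [0.5 0.1] 0.5
```

View pics/f.png

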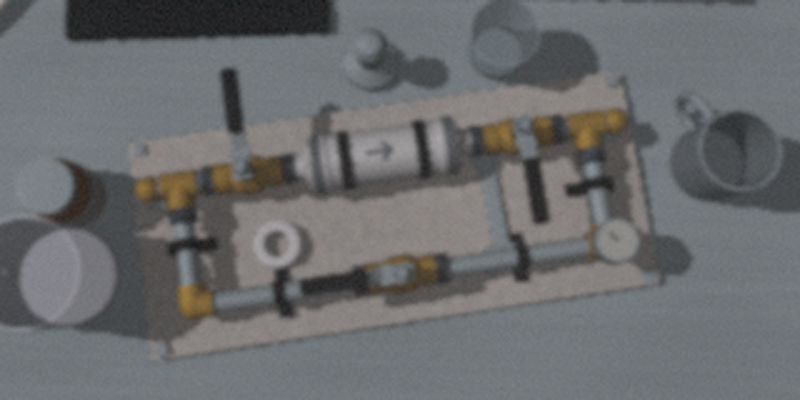

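The picture shows the bypass lever along its pipe at (335,282). The inlet lever points away across its pipe at (232,100), and the outlet lever points towards the robot at (537,190). The bystanders are in place and the hand is clear.

```bash
python3 -c "
from plant import *
print(hand_in())"
```

```text
the job is handed in; nothing more can be done
None
```

The filter is on bypass and the job is handed in: I opened the bypass valve first, then shut the outlet and inlet valves. Each lever was pushed until it met its stop, nothing else appears moved in the final picture, and the hand finished clear at about 14 s of the 64 s allowed.

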